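Snap the covers shut on the loaded measuring chambers

TASK

Two of the three measuring chambers on the bench have a cup inside. Press the hinged cover of each of these two down until its catch snaps and holds it shut; leave the empty chamber's cover standing open. Do not knock over or push about the loose cups, bottle, jar and tools around them.

Things in the scene. Friction and masses are not known exactly. Their poses are not given: they have to be found in the camera images.
- chamber_a: white open box 130 (local x) x 120 (y) x 75 mm high, bolted down, with a black cup with white rim (82 mm across) inside. Origin: centre of underside. Catch block on its +x side, out to x = 105, up to z = 78 mm. Grey cover 134 x 120 x 6 mm, hinged on the -x side (towards the robot at yaw 0) along y at x = -68, z = 77 mm; shut it lies flat, top at z = 83 mm
- cover_a (a joint): hinge of the cover of chamber_a: 0 = shut flat, grows as the cover opens (rad); about 0.6 to 1.5 stands open. A sprung hinge lifts it again unless the catch has snapped over (within the last 0.1 rad, some 10 N at the free edge); snapped shut it reads about 0
- cover_a_edge (a point): middle of the free edge of that cover, on its outer face, 130 mm from the hinge line (7 mm in from the end of the cover)
- chamber_b: white open box 130 (local x) x 120 (y) x 75 mm high, bolted down, with a black cup with white rim (82 mm across) inside. Origin: centre of underside. Catch block on its +x side, out to x = 105, up to z = 78 mm. Grey cover 134 x 120 x 6 mm, hinged on the -x side (towards the robot at yaw 0) along y at x = -68, z = 77 mm; shut it lies flat, top at z = 83 mm
- cover_b (a joint): hinge of the cover of chamber_b: 0 = shut flat, grows as the cover opens (rad); about 0.6 to 1.5 stands open. A sprung hinge lifts it again unless the catch has snapped over (within the last 0.1 rad, some 10 N at the free edge); snapped shut it reads about 0
- cover_b_edge (a point): middle of the free edge of that cover, on its outer face, 130 mm from the hinge line (7 mm in from the end of the cover)
- chamber_c: white open box 130 (local x) x 120 (y) x 75 mm high, bolted down, EMPTY: no cup, only a small flat steel disc (24 mm) on its dark floor. Origin: centre of underside. Catch block on its +x side, out to x = 105, up to z = 78 mm. Grey cover 134 x 120 x 6 mm, hinged on the -x side (towards the robot at yaw 0) along y at x = -68, z = 77 mm; shut it lies flat, top at z = 83 mm
- cover_c (a joint): hinge of the cover of chamber_c: 0 = shut flat, grows as the cover opens (rad); about 0.6 to 1.5 stands open. A sprung hinge lifts it again unless the catch has snapped over (within the last 0.1 rad, some 10 N at the free edge); snapped shut it reads about 0
- cover_c_edge (a point): middle of the free edge of that cover, on its outer face, 130 mm from the hinge line (7 mm in from the end of the cover)
- cup_left: loose empty white sample cup, 60 mm across, 70 mm high, standing between chambers; origin centre of underside
- cup_right: the same kind of loose white cup between the other two chambers
- black_cup: loose empty black cup, 72 mm across, 100 mm high, behind the chambers; origin centre of underside
- amber_bottle: loose amber bottle, 72 mm across, 160 mm high, behind the chambers; origin centre of underside
- jar: loose white jar with lid, 70 mm across, 80 mm high, behind the chambers; origin centre of underside
- spatula: loose spatula 180 mm long lying on the bench near the robot; a bystander
- brush: loose brush 170 mm long lying behind the chambers; a bystander

How it is judged:
At the end, for the whole second after the job is handed in: The covers of both chambers that hold a cup are held shut by their catches (hinge below 0.04 rad) with nothing touching them, and the empty chamber's cover is still standing open (hinge above 0.7 rad) (value of joint each of cover_a, cover_b below 0.04 rad and value of joint cover_c above 0.7 rad).
It fails at once if the empty chamber's cover is pressed down (hinge below 0.7 rad) (value of joint cover_c below 0.7 rad).
It fails at once if a loose bystander is pushed more than 40 mm (distance of any of cup_left, cup_right, black_cup, amber_bottle, jar, spatula, brush from where it was at the start of the episode above 0.04 m).
It fails at once if a cup, the bottle or the jar is tipped over (more than 0.5 rad) (angle between any of cup_left, cup_right, black_cup, amber_bottle, jar's own z axis and vertical above 0.5 rad).
It also fails if it takes over 45 s, if anything falls off the work surface, if the arm or the gripper's body presses on something with over 40 N, if the wrist force passes 120 N, or if a joint passes its speed limit or range.

ROBOT

A 6-joint arm with a two-finger parallel gripper is mounted at the origin on the work surface. World frame = base frame: x ahead of the robot, y to its left, z up, the work surface at z = 0. Lengths are in m, angles in rad, forces in N, time in s.
With the tool pointing down it reaches from about 0.375 to 0.925 m from the base axis. Payload 5.7 kg.
Tool frame: the origin (TCP) lies between the finger pads; the fingertips stand 25 mm ahead of it and the grasp point (between the pads) lies 6 mm ahead of it; z points along the fingers, y is the direction in which the jaws open and shut (so a half turn about z gives the same grasp; the last joint's range is limited). The gripper opens to 88 mm and grips with 3 to 60 N. Pads are 20 mm wide; open, the fingers measure 115 mm over their backs; the gripper's body (75 mm by 178 mm) begins 61 mm behind the grasp point.
Start: joints at [-1.34, 0.359, 1.51, -0, 1.272, -0.115], TCP at [0.203, -0.564, 0.248] pointing down, gripper open.
Joint ranges: [-2.97, 2.97], [-1.01, 2.36], [0.21, 2.38], [-0.96, 4.11], [0.2, 2.71], [-2.98, 2.98]. Speed limits (rad/s): [2.39, 2.39, 3.14, 3.14, 3.14, 3.14].

INTERFACE

Orientations are given as a 3x3 rotation matrix whose columns are the frame's x, y, z axes.
In Python, from cell import * gives the robot as it stands.
- The arm moves only by the tool apply_moves, never from a script. Its argument "motion" is a list of rows, each a list of 4 numbers: the shift along the world's x, y, z in m, then the turn about the world's z in rad. A call has 1 to 10 rows; each row is the pose to reach, as a shift and turn from the pose commanded when the call began; what a row does not reach only later rows make up. A row lasts 1/12 s, in which the tool goes at most 41.7 mm and 7.16 degrees, less where a joint would pass 70% of its speed; a pose out of reach is approached as far as the arm can. A call with a gripper value outside its range is refused whole. "claw" is the opening, from 0 (shut) to 1 (fully open), set as the call begins (left out, the last holds). The fingers move at their own pace and stop on an object; "force" is the grip in N (left out, the last holds). Time passes only in rows, so rows that repeat a pose let the fingers close. It gives the time, the measured TCP pose, the force and the opening at its end, in the units of the state.
- read_state(): the state, without advancing time (a new reading comes with each control period).
- read_camera(name): name is "scene" or "top"; returns a dict with "img" (400x640x3 uint8, red, green, blue), "fx", "fy", "cx", "cy" (pixels), "R" (3x3) and "t" (3): a world point X has camera coordinates R X + t. Camera axes: x right, y down, z forward; pixel columns grow to the right and rows downward; lengths in m; the calibration is good to about 2 mm. A picture is of the moment at which its call begins. There is no depth.
- sign_off(): hands the job in, once; it reports no verdict.
The state is a dict: "time": time; "joint_positions": joint angles; "dq": joint speeds; "joint_efforts": joint torques, N m; "eef_pos": TCP position; "orientation": TCP orientation; "ft_force": force on the tool from outside, world axes, zero at the start; "torque": the same for the moment, N m; "width": opening from 0.0 (shut) to 1.0 (fully open).
Only numpy, scipy, OpenCV 4.12 (cv2) and the standard library are available. Lean on these libraries where they do the work, as an engineer would, in place of code of your own. Each camera call takes 0.05 s, during which the arm holds its last target. There are 200 camera calls.

## Working session

There is one attempt and no reset: what is moved stays moved. The work goes in short steps, Python scripts to look and compute and a tool call to move; the robot and the scene stay as the last step left them, time stands still between calls to the robot, and variables do not carry over. Pictures are saved under pics/ and viewed, about 8 in all and at most 12, crops included, and the job is handed in when it is done.

Besides the shell and the picture viewer there is one more tool, called after "Request:" by a JSON object that holds its "name" and its "arguments". apply_moves: Moves the arm, as the interface text tells. Its arguments: {"type":"object","properties":{"motion":{"type":"array","items":{"type":"array","items":{"type":"number"}}},"claw":{"type":"number"},"force":{"type":"number"}},"required":["motion"]}

```bash
mkdir -p pics; ls; python3 - <<'E'
from cell import *
import cv2
for n in ["scene","top"]:
    c=read_camera(n); cv2.imwrite(f"pics/{n}0.png",c["img"][:,:,::-1])
    print(n,c["fx"],c["fy"],c["cx"],c["cy"],c["R"],c["t"])
s=read_state();print(s)
E
```

```text
pics
scene 466.5811350165423 466.5811350165423 320.4737900120477 201.15869327280285 [[-0.24125286  0.97046161 -0.00115115]
 [ 0.78940812  0.19555346 -0.58188802]
 [-0.56447487 -0.14129088 -0.8132681 ]] [ 0.13433947 -0.37753406  1.4931545 ]
top 506.77828895054637 506.77828895054637 323.8360779743906 197.48128088074486 [[-0.01007478 -0.99991356  0.00844818]
 [-0.99181393  0.00891695 -0.12737982]
 [ 0.12729348 -0.00966234 -0.99181803]] [-0.00826676  0.52733173  1.14560708]
{'time': 0.1, 'joint_positions': array([-1.34011169e+00,  3.59432099e-01,  1.51134199e+00,  3.30738377e-05,
        1.27254125e+00, -1.15087932e-01]), 'dq': array([-0.00117364,  0.00040815, -0.00173065, -0.00181768, -0.00051064,
       -0.00059763]), 'joint_efforts': array([ 4.28846133e-04, -5.16355562e+01, -2.71405792e+01,  6.76714210e-02,
        2.76424550e-02, -2.87387002e-05]), 'eef_pos': array([ 0.20322458, -0.56388913,  0.2468874 ]), 'orientation': array([[ 9.40817237e-01,  3.38914140e-01, -3.63105010e-04],
       [ 3.38914257e-01, -9.40815757e-01,  1.68427736e-03],
       [ 2.29210499e-04, -1.70765864e-03, -9.99998516e-01]]), 'ft_force': array([ 0.09832815, -0.23800355,  0.1939026 ]), 'torque': array([-0.00726185, -0.04109275, -0.02156928]), 'width': 0.9982374256207048}
```

View pics/scene0.png

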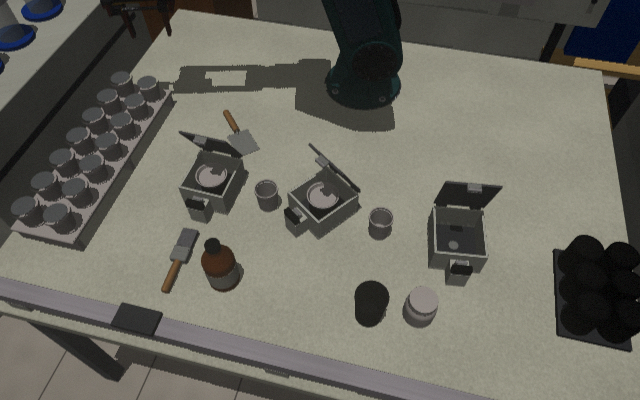

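View pics/top0.png

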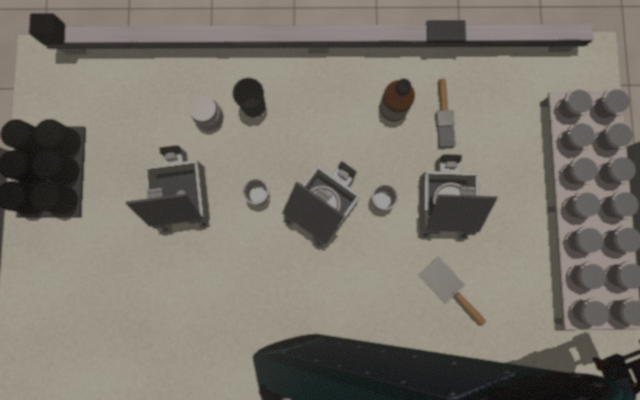

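The scene view shows cups in the left chamber (212,178) and the middle one (322,195). The right chamber (457,240) is empty, with a steel disc at (453,244). In the top view these are the right (450,205), middle (322,205) and left (170,195) chambers.

```bash
python3 - <<'E'
import cv2,numpy as np
t=cv2.imread("pics/top0.png");s=cv2.imread("pics/scene0.png")
f=lambda i,x,y,w,h,k:cv2.convertScaleAbs(cv2.resize(i[y:y+h,x:x+w],None,fx=k,fy=k,interpolation=cv2.INTER_CUBIC),alpha=1.6,beta=10)
a=np.hstack([f(t,275,145,100,110,4),f(t,410,145,100,110,4)])
cv2.imwrite("pics/c1.png",a)
a=np.hstack([f(s,275,135,100,110,4),f(s,165,120,100,110,4)])
cv2.imwrite("pics/c2.png",a)
E
```

```text
(no output)
```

View pics/c1.png

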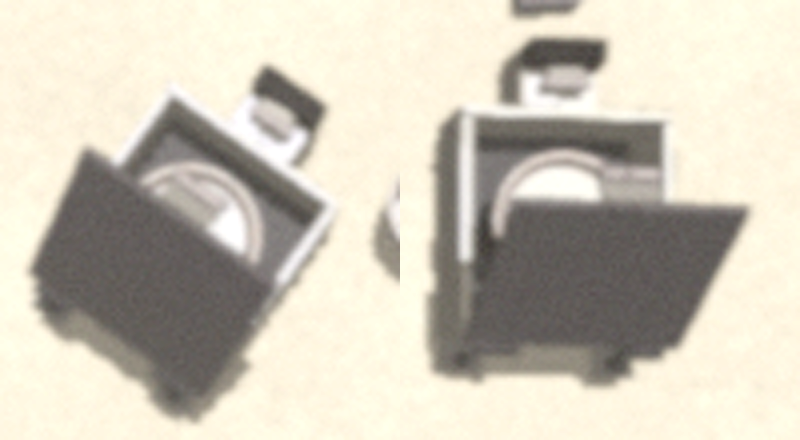

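View pics/c2.png

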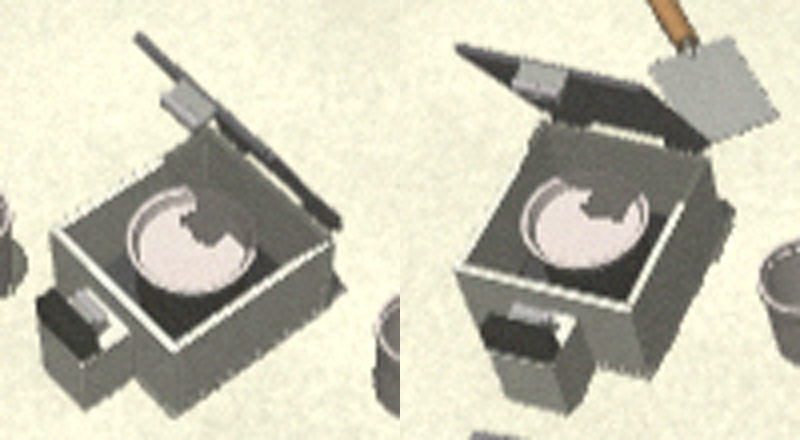

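The crops give clear front rim corners and free-edge corners for both cup chambers. In the enlarged top crops, the rim corners are at (172,85)/(338,207) and (460,108)/(668,120). The free-edge corners are at (88,150)/(275,290) and (510,203)/(748,208). I'll turn these into poses and hinge angles.

```bash
cat >geo.py <<'E'
from cell import *
import numpy as np
from scipy.optimize import brentq
C={n:read_camera(n) for n in("top","scene")}
def ray(n,p):
    c=C[n];R=np.array(c["R"]);o=-R.T@c["t"]
    return o,R.T@[(p[0]-c["cx"])/c["fx"],(p[1]-c["cy"])/c["fy"],1]
def onz(n,p,z):
    o,d=ray(n,p);return o+d*(z-o[2])/d[2]
def proj(n,X):
    c=C[n];q=np.array(c["R"])@X+c["t"];return np.array([c["fx"]*q[0]/q[2]+c["cx"],c["fy"]*q[1]/q[2]+c["cy"]])
E
python3 - <<'E'
from geo import *
o=.375
D={"mid":dict(off=(275,145),soff=(275,135),top=[(172,85),(338,207)],sc=[(175,350),(55,233)],free=[(88,150),(275,290)]),
"right":dict(off=(410,145),soff=(165,120),top=[(60,108),(268,120)],sc=[(230,305),(60,268)],free=[(110,203),(348,208)])}
cv=lambda p,f:(f[0]+p[0]/4-o,f[1]+p[1]/4-o)
for k,d in D.items():
    t=[onz("top",cv(p,d["off"]),.075) for p in d["top"]];s=[onz("scene",cv(p,d["soff"]),.075) for p in d["sc"]]
    print(k,"top",np.round(t,3).tolist(),"scene",np.round(s,3).tolist(),"width",np.linalg.norm(t[0]-t[1]),np.linalg.norm(s[0]-s[1]))
    L,Rr=[(a+b)/2 for a,b in zip(t,s)]
    y=(L-Rr);y/=np.linalg.norm(y);x=np.array([y[1],-y[0],0]);c=(L+Rr)/2-.065*x;c[2]=0
    print(" centre",c.round(3),"yaw",np.arctan2(x[1],x[0]))
    h=c-.068*x+[0,0,.077]
    for sg,p in zip((1,-1),d["free"]):
        P=lambda th:h+.137*(np.cos(th)*x+np.sin(th)*np.array([0,0,1]))+sg*.06*y
        px=np.array(cv(p,d["off"]))
        ths=np.linspace(.3,1.7,141);e=[np.linalg.norm(proj("top",P(t))-px) for t in ths];i=int(np.argmin(e))
        print(" theta",ths[i],"resid px",e[i],"corner",P(ths[i]).round(3))
E
```

```text
mid top [[0.594, 0.0, 0.075], [0.524, -0.092, 0.075]] scene [[0.595, 0.004, 0.075], [0.53, -0.088, 0.075]] width 0.1163894312058666 0.11309146443466732
 centre [ 0.508 -0.005  0.   ] yaw -0.6328512273708728
 theta 1.09 resid px 1.9241963347699502 corner [0.54  0.046 0.198]
 theta 1.11 resid px 0.46700560715581246 corner [ 0.467 -0.05   0.2  ]
right top [[0.579, -0.242, 0.075], [0.571, -0.359, 0.075]] scene [[0.577, -0.243, 0.075], [0.576, -0.355, 0.075]] width 0.1179527438781584 0.11261141952553075
 centre [ 0.511 -0.297  0.   ] yaw -0.040401015324033666
 theta 1.09 resid px 0.9531851253891371 corner [ 0.509 -0.237  0.198]
 theta 1.08 resid px 0.8186758759780426 corner [ 0.505 -0.357  0.198]
```

```bash
cat >path.py <<'E'
import numpy as np
def path(c,yaw,r=.122,n=(1.09,.9,.7,.5,.3,.15,.05,0)):
    x=np.array([np.cos(yaw),np.sin(yaw)])
    out=[("app",-.065,.225)]+[(t,-.068+r*np.cos(t)-.006*np.sin(t)-.010,.077+r*np.sin(t)+.006*np.cos(t)+.025) for t in n]
    for t,u,z in out: print(t,np.append(np.array(c)+u*x,z).round(4))
path((.511,-.297),-.04);path((.508,-.005),-.633)
E
python3 path.py
```

```text
app [ 0.4461 -0.2944  0.225 ]
1.09 [ 0.4841 -0.2959  0.2129]
0.9 [ 0.5041 -0.2967  0.2013]
0.7 [ 0.5224 -0.2975  0.1852]
0.5 [ 0.5372 -0.298   0.1658]
0.3 [ 0.5477 -0.2985  0.1438]
0.15 [ 0.5527 -0.2987  0.1262]
0.05 [ 0.5545 -0.2987  0.1141]
0 [ 0.555  -0.2988  0.108 ]
app [0.4556 0.0335 0.225 ]
1.09 [0.4863 0.0109 0.2129]
0.9 [ 0.5025 -0.0009  0.2013]
0.7 [ 0.5172 -0.0118  0.1852]
0.5 [ 0.5291 -0.0205  0.1658]
0.3 [ 0.5377 -0.0268  0.1438]
0.15 [ 0.5416 -0.0297  0.1262]
0.05 [ 0.5431 -0.0308  0.1141]
0 [ 0.5435 -0.031   0.108 ]
```

Request:
{"name": "apply_moves", "arguments": {"motion": [[0.02,0.025,0,-0.1],[0.05,0.055,0,-0.2],[0.08,0.085,0,-0.3],[0.105,0.115,0,-0.385],[0.13,0.145,0,-0.385],[0.16,0.175,0,-0.385],[0.19,0.205,0,-0.385],[0.215,0.235,0,-0.385],[0.235,0.26,-0.01,-0.385],[0.243,0.27,-0.02,-0.385]], "claw": 0, "force": 20}}

```text
time: 1.03
eef_pos: [0.4487, -0.2914, 0.2278]
orientation: [[0.999, -0.036, 0.002], [-0.036, -0.999, 0.0], [0.002, -0.0, -1.0]]
ft_force: [0.5, -0.2, -0.5]
width: 0.281
```

Request:
{"name": "apply_moves", "arguments": {"motion": [[0,0,0,0],[0,0,0,0],[0.02,-0.001,-0.006,0],[0.038,-0.002,-0.014,0],[0.048,-0.002,-0.02,0],[0.058,-0.003,-0.026,0],[0.067,-0.003,-0.033,0],[0.076,-0.003,-0.042,0],[0.084,-0.004,-0.051,0],[0.091,-0.004,-0.061,0]]}}

```text
time: 1.87
eef_pos: [0.538, -0.299, 0.1659]
orientation: [[0.999, -0.039, 0.0], [-0.039, -0.999, -0.0], [0.0, 0.0, -1.0]]
ft_force: [-0.9, -2.2, 1.7]
width: 0.003
```

```bash
python3 - <<'E'
from cell import *
import cv2,numpy as np
s=read_camera("scene")["img"][110:260,150:350,::-1];t=read_camera("top")["img"][110:260,320:520,::-1]
cv2.imwrite("pics/p1.png",cv2.convertScaleAbs(cv2.resize(np.hstack([s,t]),None,fx=2,fy=2),alpha=1.5))
print(read_state()["ft_force"])
E
```

```text
[-0.86253402 -0.75752259  0.31620358]
```

View pics/p1.png

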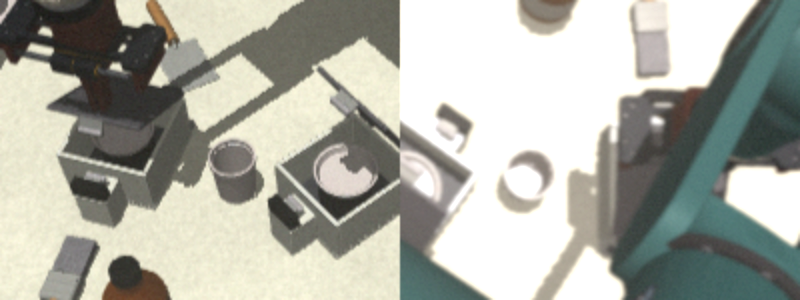

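The cover is riding under the fingertips and about half down (tip at about (100,100) in the scene crop). I'll keep following the arc and press.

Request:
{"name": "apply_moves", "arguments": {"motion": [[0.006,0,-0.011,0],[0.011,0,-0.022,0],[0.014,0,-0.032,0],[0.016,0,-0.041,0],[0.017,-0.001,-0.05,0],[0.018,-0.001,-0.056,0],[0.018,-0.001,-0.058,0],[0.018,-0.001,-0.06,0],[0.018,-0.001,-0.06,0]]}}

```text
time: 2.72
eef_pos: [0.5556, -0.2991, 0.1079]
orientation: [[0.999, -0.039, 0.001], [-0.039, -0.999, 0.0], [0.001, -0.001, -1.0]]
ft_force: [-3.0, 3.7, 14.0]
width: 0.003
```

Request:
{"name": "apply_moves", "arguments": {"motion": [[0,0,-0.002,0],[0,0,-0.004,0],[0,0,-0.005,0],[0,0,-0.005,0]]}}

```text
time: 3.05
eef_pos: [0.5558, -0.2992, 0.107]
orientation: [[0.999, -0.039, 0.002], [-0.039, -0.999, -0.001], [0.002, 0.001, -1.0]]
ft_force: [-11.7, 8.0, 44.8]
width: 0.003
```

Request:
{"name": "apply_moves", "arguments": {"motion": [[0,0,0.02,0],[0,0,0.05,0],[-0.01,0,0.09,0],[-0.02,0,0.13,0],[-0.02,0,0.15,0]]}}

```text
time: 3.47
eef_pos: [0.5354, -0.3001, 0.2557]
orientation: [[0.999, -0.039, 0.003], [-0.039, -0.999, -0.002], [0.003, 0.002, -1.0]]
ft_force: [-0.9, -0.6, -0.2]
width: 0.008
```

```bash
python3 - <<'E'
from cell import *
import cv2,numpy as np
s=read_camera("scene")["img"][110:260,150:350,::-1]
cv2.imwrite("pics/p2.png",cv2.convertScaleAbs(cv2.resize(s,None,fx=3,fy=3),alpha=1.5))
q=read_state();print(q["ft_force"],q["eef_pos"],q["joint_positions"])
E
```

```text
[1.63616537 0.26619576 2.53818211] [ 0.5374744  -0.30123244  0.25875874] [-6.23091678e-01  3.67458672e-01  1.46801107e+00  3.44492568e-04
  1.29610398e+00  9.87196955e-01]
```

View pics/p2.png

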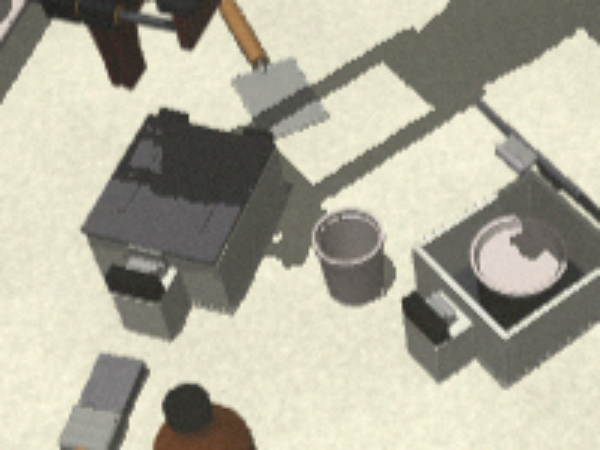

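The first cover lies flat with its catch over it, at about (150,260) in this crop. Next is the middle chamber.

Request:
{"name": "apply_moves", "arguments": {"motion": [[-0.02,0.025,0.01,-0.06],[-0.035,0.06,0.012,-0.12],[-0.05,0.095,0.012,-0.19],[-0.06,0.13,0.012,-0.26],[-0.07,0.165,0.012,-0.33],[-0.08,0.2,0.012,-0.4],[-0.081,0.235,0.012,-0.47],[-0.081,0.27,0.012,-0.54],[-0.081,0.305,0.005,-0.593],[-0.081,0.334,-0.005,-0.593]]}}

```text
time: 4.35
eef_pos: [0.4545, 0.0368, 0.2466]
orientation: [[0.805, -0.593, 0.002], [-0.593, -0.805, 0.001], [0.001, -0.002, -1.0]]
ft_force: [0.1, -0.9, -0.2]
width: 0.004
```

Request:
{"name": "apply_moves", "arguments": {"motion": [[0,0,-0.015,0],[0,0,-0.02,0],[0,0,-0.02,0]]}}

```text
time: 4.6
eef_pos: [0.4531, 0.0348, 0.2249]
orientation: [[0.807, -0.59, -0.003], [-0.59, -0.807, 0.0], [-0.003, 0.002, -1.0]]
ft_force: [-0.2, -0.4, 0.3]
width: 0.004
```

Request:
{"name": "apply_moves", "arguments": {"motion": [[0.018,-0.014,-0.006,0],[0.032,-0.024,-0.013,0],[0.04,-0.03,-0.019,0],[0.048,-0.036,-0.025,0],[0.056,-0.042,-0.033,0],[0.063,-0.047,-0.041,0],[0.069,-0.051,-0.05,0],[0.075,-0.055,-0.06,0],[0.08,-0.059,-0.071,0],[0.084,-0.062,-0.082,0]]}}

```text
time: 5.43
eef_pos: [0.5385, -0.0277, 0.1434]
orientation: [[0.807, -0.591, -0.001], [-0.591, -0.807, 0.0], [-0.001, 0.0, -1.0]]
ft_force: [-1.1, 1.0, 2.3]
width: 0.006
```

Request:
{"name": "apply_moves", "arguments": {"motion": [[0.002,-0.001,-0.01,0],[0.004,-0.002,-0.02,0],[0.005,-0.003,-0.029,0],[0.006,-0.004,-0.034,0],[0.006,-0.004,-0.036,0],[0.006,-0.004,-0.038,0],[0.006,-0.004,-0.039,0],[0.006,-0.004,-0.039,0]]}}

```text
time: 6.1
eef_pos: [0.5442, -0.031, 0.1076]
orientation: [[0.807, -0.591, 0.0], [-0.591, -0.807, 0.0], [0.0, -0.001, -1.0]]
ft_force: [-6.5, 2.5, 26.1]
width: 0.006
```

Request:
{"name": "apply_moves", "arguments": {"motion": [[0,0,-0.002,0],[0,0,-0.003,0],[0,0,-0.003,0]]}}

```text
time: 6.35
eef_pos: [0.5443, -0.031, 0.1069]
orientation: [[0.807, -0.591, 0.001], [-0.591, -0.807, 0.0], [0.001, -0.001, -1.0]]
ft_force: [-13.0, 2.7, 48.1]
width: 0.005
```

Request:
{"name": "apply_moves", "arguments": {"motion": [[0,0,0.02,0],[0,0,0.05,0],[-0.01,0,0.09,0],[-0.03,0,0.13,0],[-0.06,-0.02,0.16,0],[-0.08,-0.05,0.16,0],[-0.09,-0.08,0.16,0],[-0.09,-0.1,0.16,0],[-0.09,-0.1,0.16,0]]}}

```text
time: 7.1
eef_pos: [0.4541, -0.1342, 0.2628]
orientation: [[0.805, -0.593, 0.001], [-0.593, -0.805, -0.002], [0.002, 0.001, -1.0]]
ft_force: [-0.1, 0.1, 0.4]
width: 0.004
```

```bash
python3 - <<'E'
from cell import *
import cv2,numpy as np
s=read_camera("scene")["img"][:,:,::-1]
cv2.imwrite("pics/p3.png",cv2.convertScaleAbs(cv2.resize(s[90:330,150:520],None,fx=2,fy=2),alpha=1.5))
a=cv2.imread("pics/scene0.png")
for n,(x,y,w,h) in dict(cupL=(252,175,30,38),cupR=(365,205,32,36),bottle=(200,235,45,60),black=(350,280,42,48),jar=(400,283,42,45),brush=(158,225,42,70),coverc=(425,175,80,110)).items():
    d=np.abs(s[y:y+h,x:x+w].astype(int)-a[y:y+h,x:x+w]).max(2);print(n,(d>45).mean().round(3))
E
```

```text
cupL 0.004
cupR 0.0
bottle 0.0
black 0.0
jar 0.0
brush 0.0
coverc 0.0
```

View pics/p3.png

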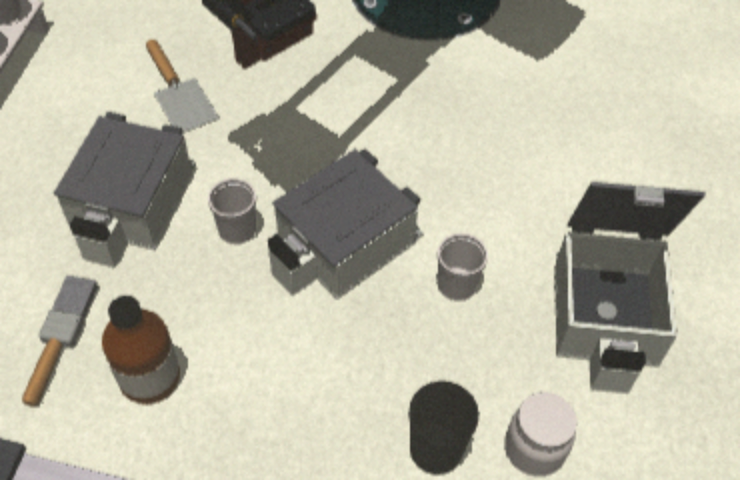

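Both cup chambers are shut flat, at (125,165) and (345,205) in the crop. The empty chamber is still open at (620,260), and the loose objects haven't moved.

```bash
python3 -c "
from cell import *
print(sign_off())"
```

```text
the job is handed in; nothing more can be done
None
```

I closed the covers of the two chambers that hold cups and left the empty chamber's cover open. The job is handed in, at about 7 s on the robot's clock out of the 45 s allowed.

- **How:** I pushed each cover down its hinge arc with the closed fingertips, then pressed at the free edge until it stopped. The highest wrist forces I read were about 46 N and 50 N, against the 120 N limit.
- **Shut covers:** after the gripper withdrew, the last picture shows both covers lying flat under their catches with nothing touching them. I had no hinge reading, so I judged this by eye. The fingertip height at full press also matched a shut cover, about 82 mm against the nominal 83 mm.
- **Empty chamber and loose objects:** comparing the first and last scene pictures showed at most 0.4 % of pixels changed around the empty chamber's cover, both cups, the bottle, the black cup, the jar and the brush. I checked the spatula only by eye, and it looked unmoved.

No check failed. The two cameras agreed to within about 6 mm on the chamber positions.

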